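# Take the tackle pile apart into its trays

## Task

Before we cast off, take apart the pile of tackle (cork, reel cover, bead box and, at the bottom, the long tin) and put each piece in the wooden tray made to its own outline and size, lying flat on the tray's floor inside the rim. Keep every piece upright on the way, and do not shift the red float or the ashtray.

Things in the scene. Friction and masses are not known exactly. Their poses are not given: they have to be found in the camera images.
- cork: Plain cork float, an upright drum 30 mm in diameter, 34 mm tall, about 25 g. At the start it stands on top of the reel cover (highest thing of the pile). Origin: centre of the underside; z up.
- cover: Grey plastic reel cover, an upright ribbed flat-topped drum 56 mm in diameter, 30 mm tall, about 70 g. At the start it stands on one end of the long tin, with the cork on it. Origin: centre of the underside; z up.
- beadbox: Closed square clear plastic box with coloured beads inside and a thin white edge round its top, 50 x 50 mm, 30 mm tall, about 90 g. At the start it stands on the other end of the long tin, about 66 mm centre to centre from the reel cover (a gap of about 13 mm), its x axis within 0.1 rad of the tin's x axis: grip it across the tin. Origin: centre of the underside; x and y square to its sides, z up.
- tin: Closed rectangular aluminium tin, 58 mm (its x) by 128 mm (its y), 30 mm tall, about 180 g; the bottom of the pile, standing on the table; its flat top carries the cover and the bead box. Origin: centre of the underside; z up.
- tray_small: Small round wooden tray, place of the cork: inside diameter 46 mm, outside 56 mm. All four trays have a 3 mm wooden floor (black rubber inlay) and a 5 mm thick rim whose top is 9 mm above the table; they are fixed to the table. Origin: centre of the underside, on the table.
- tray_round: Larger round wooden tray, place of the reel cover: inside diameter 72 mm, outside 82 mm. All four trays have a 3 mm wooden floor (black rubber inlay) and a 5 mm thick rim whose top is 9 mm above the table; they are fixed to the table. Origin: centre of the underside, on the table.
- tray_square: Square wooden tray, place of the bead box: inside 66 x 66 mm, outside 76 x 76 mm; x and y square to its sides. All four trays have a 3 mm wooden floor (black rubber inlay) and a 5 mm thick rim whose top is 9 mm above the table; they are fixed to the table. Origin: centre of the underside, on the table.
- tray_long: Long rectangular wooden tray, place of the tin: inside 74 mm (its x) by 144 mm (its y), outside 84 x 154 mm. All four trays have a 3 mm wooden floor (black rubber inlay) and a 5 mm thick rim whose top is 9 mm above the table; they are fixed to the table. Origin: centre of the underside, on the table.
- float: Red ball float, 36 mm in diameter, standing loose on a white foot, 52 mm tall with its stem; a bystander, not to be shifted. Origin: centre of the underside.
- ashtray: Small blue ceramic ashtray holding brass swivels, 56 mm across, 22 mm tall, loose; a bystander, not to be shifted. Origin: centre of the underside.

How it is judged:
At the end, for the whole second after the job is handed in: Cork in the small round tray, reel cover in the larger round one, bead box in the square one, tin in the long one: each within 12 mm of the tray's centre, underside less than 6 mm above the tray's underside (flat on its floor), upright within 0.08 rad, released and at rest (horizontal distance between cork and tray_small below 0.012 m and z of cork in the frame of tray_small below 0.006 m and angle between each of cork, cover, beadbox, tin's own z axis and vertical below 0.08 rad and linear speed of each of cork, cover, beadbox, tin below 0.02 m/s and angular speed of each of cork, cover, beadbox, tin below 0.2 rad/s and horizontal distance between cover and tray_round below 0.012 m and z of cover in the frame of tray_round below 0.006 m and horizontal distance between beadbox and tray_square below 0.012 m and z of beadbox in the frame of tray_square below 0.006 m and horizontal distance between tin and tray_long below 0.012 m and z of tin in the frame of tray_long below 0.006 m); the robot touches nothing.
It fails at once if the red float or the ashtray is shifted by more than 15 mm (distance of any of float, ashtray from where it was at the start of the episode above 0.015 m).
It fails at once if a piece of the pile is tipped over (more than 0.6 rad from upright) (angle between any of cork, cover, beadbox, tin's own z axis and vertical above 0.6 rad).
It also fails if it takes over 109 s, if anything falls off the work surface, if the arm or the gripper's body presses on something with over 40 N, if the wrist force passes 120 N, or if a joint passes its speed limit or range.

## Robot

A 7-joint arm with a two-finger parallel gripper is mounted at the origin on the work surface. World frame = base frame: x ahead of the robot, y to its left, z up, the work surface at z = 0. Lengths are in m, angles in rad, forces in N, time in s.
With the tool pointing down it reaches from about 0.425 to 0.95 m from the base axis. Payload 4.7 kg.
Tool frame: the origin (TCP) lies between the finger pads; the fingertips stand 25 mm ahead of it and the grasp point (between the pads) lies 6 mm ahead of it; z points along the fingers, y is the line along which they close (so a half turn about z gives the same grasp; the last joint's range is limited). The gripper opens to 85 mm and grips with 20 to 120 N. Pads are 22 mm wide; open, the fingers measure 114 mm over their backs; the gripper's body (76 mm by 85 mm) begins 54 mm behind the grasp point. The pads swing forward as they close: fully open they stand 13 mm farther back than shut.
Start: joints at [1.16, 0.469, -0.049, 1.532, 0.024, 1.141, -0.082], TCP at [0.252, -0.626, 0.256] pointing down, gripper open.
Joint ranges: [-2.59, 2.59], [-0.33, 1.99], [-1.39, 1.29], [0.1, 2.45], [-1.04, 4.18], [0.21, 1.99], [-2.66, 2.66]. Speed limits (rad/s): [2.57, 2.57, 3.14, 3.14, 3.14, 3.14, 3.14].

## Interface

Orientations are given as a 3x3 rotation matrix whose columns are the frame's x, y, z axes.
In Python, from rig import * gives the robot as it stands. Calls block until the motion is done:
- movep(position, orientation): joint-space move of the TCP to a pose.
- move_l(position, attitude=None, feed=0.15, until_force=None): straight line of the TCP; attitude=None keeps the orientation; feed is the mean speed in m/s. With until_force (N) it stops when the force on the tool has changed by that much, and returns True; else False.
- move_joints(angles): joint-space move.
- command_gripper(opening, newtons=None): finger opening in m; newtons is the grip in N (None keeps the last); returns when the fingers have stopped.
- sleep(seconds).
- inverse_kinematics(position, orientation): joint angles nearest the present ones, or None.
- sense(): the state.
- camera(name): name is "side" or "top" or "wrist"; returns (picture, depth): 384x512x3 uint8, red, green, blue; 384x512 float32, m along the optical axis (not along the pixel's ray), 0 where there is no reading.
- camera_params(name): a dict with "K" (3x3 intrinsics, pixels), "position" and "rotation" of the camera in the world; the wrist camera has in their place "tool_from_camera" (4x4, takes a point from camera to tool coordinates, whose origin is the TCP and whose axes are the flange's). Camera axes: x right, y down, z forward; pixel columns grow to the right and rows downward; lengths in m; the calibration is good to about 2 mm. A picture is of the moment at which its call begins: read the wrist's pose just before it. camera_params takes no time and is no camera call.
A pose or a line that the arm cannot do raises Unreachable and nothing moves.
- finish_job(): hands the job in; it is judged then, once.
The state is a dict: "time_s": time; "joint_pos": joint angles; "qd": joint speeds; "joint_efforts": joint torques, N m; "position": TCP position; "tcp_rot": TCP orientation; "wrist_force": force on the tool from outside, world axes, zero at the start; "ft_torque": the same for the moment, N m; "finger_gap": finger opening in m; "gripper_force": force on a finger pad.
Only numpy, scipy, OpenCV 4.12 (cv2) and the standard library are available. Lean on these libraries where they do the work, as an engineer would, in place of code of your own. Each camera call takes 0.05 s, during which the arm holds its last target. There are 200 camera calls.

## Working session

There is one attempt and no reset: what is moved stays moved. The work goes in short steps, each a Python script; the robot and the scene stay as the last script left them, time stands still between calls to the robot, and variables do not carry over. Pictures are saved under pics/ and viewed, at most 14 in all, crops included, and the job is handed in when it is done.

```bash
ls; mkdir -p pics; python3 - <<'E'
from rig import *
import cv2,numpy as np
np.set_printoptions(precision=4,suppress=True)
for n in ("top","side"):
    p,d=camera(n); cv2.imwrite(f"pics/{n}0.png",p[:,:,::-1]); np.save(f"pics/{n}0d.npy",d)
    c=camera_params(n); print(n,c)
s=sense();print(s["time_s"],s["tcp_rot"])
print(camera_params("wrist"))
E
```

```text
pics
top {'K': array([[365.0441,   0.    , 256.0436],
       [  0.    , 365.0441, 196.2412],
       [  0.    ,   0.    ,   1.    ]]), 'position': array([0.3775, 0.0034, 0.9484]), 'rotation': array([[ 0.0239, -0.9822,  0.1861],
       [-0.9997, -0.0222,  0.0113],
       [-0.007 , -0.1863, -0.9825]])}
side {'K': array([[398.3172,   0.    , 253.0616],
       [  0.    , 398.3172, 195.3229],
       [  0.    ,   0.    ,   1.    ]]), 'position': array([ 0.2337, -0.5526,  0.5007]), 'rotation': array([[ 0.8753, -0.2774,  0.3962],
       [-0.4831, -0.464 ,  0.7425],
       [-0.0221, -0.8413, -0.5401]])}
0.1 [[ 0.928   0.3726 -0.0007]
 [ 0.3726 -0.928   0.0016]
 [-0.0001 -0.0018 -1.    ]]
{'K': array([[346.0241,   0.    , 257.3427],
       [  0.    , 346.0241, 190.8506],
       [  0.    ,   0.    ,   1.    ]]), 'tool_from_camera': array([[ 0.0005, -0.9502, -0.3116,  0.0802],
       [ 1.    ,  0.0005,  0.0003, -0.0007],
       [-0.0002, -0.3116,  0.9502, -0.1174],
       [ 0.    ,  0.    ,  0.    ,  1.    ]])}
```

View pics/top0.png

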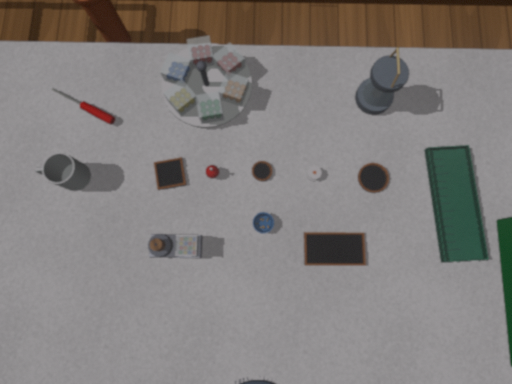

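View pics/side0.png

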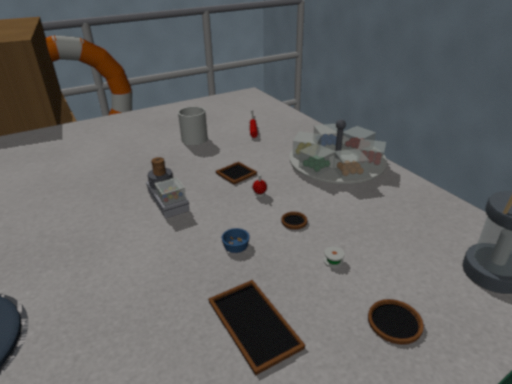

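The top view shows the pile at (175,245), with the cover and cork at (160,245) and the bead box at (188,245). The trays are square (170,173), small (262,171), round (373,178) and long (334,249). The float is at (212,171) and the ashtray at (263,222).

```bash
cat > h.py <<'E'
import numpy as np, cv2
np.set_printoptions(precision=4,suppress=True)
def ray(c,R,t,uv,z):
    uv=np.atleast_2d(uv).astype(float); K=c["K"]
    d=np.c_[(uv-[K[0,2],K[1,2]])/K[0,0],np.ones(len(uv))]@R.T
    return t+d*((z-t[2])/d[:,2])[:,None]
def cloud(c,R,t,d):
    v,u=np.mgrid[:d.shape[0],:d.shape[1]]; K=c["K"]
    p=np.stack([(u-K[0,2])/K[0,0]*d,(v-K[1,2])/K[0,0]*d,d],-1)@R.T+t
    p[d==0]=np.nan
    return p
E
python3 - <<'E'
from h import *
from rig import camera_params
for n,areas in (("top",{"sq":(170,173),"small":(262,171),"round":(373,178),"long":(334,249),"ash":(263,222),"float":(212,171),"thing":(316,173)}),
          ("side",{"sq":(237,173),"small":(294,220),"round":(396,321),"long":(255,325),"ash":(235,240),"float":(260,187),"thing":(334,257)})):
    c=camera_params(n);im=cv2.imread(f"pics/{n}0.png");hsv=cv2.cvtColor(im,cv2.COLOR_BGR2HSV)
    m=((hsv[...,1]>90)|(hsv[...,2]<60)).astype(np.uint8)
    k,lab,st,cen=cv2.connectedComponentsWithStats(m)
    for a,(u,v) in areas.items():
        l=lab[v,u]
        if l==0: print(n,a,"bg");continue
        cn=cv2.findContours((lab==l).astype(np.uint8),0,1)[0][0][:,0]
        p=ray(c,c["rotation"],c["position"],cn,0.007)[:,:2]
        r=cv2.minAreaRect((p*1000).astype(np.float32)); print(n,a,np.round(r[0],1),np.round(r[1],1),round(r[2],1),"r",round(np.hypot(*r[0])))
    if n=="top":
        P=cloud(c,c["rotation"],c["position"],np.load("pics/top0d.npy"))
        Q=P[225:270,140:215].reshape(-1,3); 
        for z0,z1 in((.015,.035),(.05,.065),(.08,.1)):
            q=Q[(Q[:,2]>z0)&(Q[:,2]<z1)]; print(z0,len(q),np.median(q,0),q.min(0),q.max(0))
        for nm,(u,v) in areas.items(): print(nm,P[v,u])
E
```

```text
top sq [613.2 245.7] [72.7 72.6] 11.9 r 661
top small [626.    0.1] [46.7 47.9] 1.3 r 626
top round [ 613.6 -294.9] [73.4 76.8] 1.3 r 681
top long [ 425.  -188.6] [ 78.4 151. ] 1.3 r 465
top ash [488.7  -8.6] [46.6 42.8] 15.4 r 489
top float [620.2 133.1] [30.2 32.2] 1.3 r 634
top thing bg
0.015 289 [0.4094 0.214  0.0296] [0.3919 0.1486 0.0161] [0.4504 0.2765 0.0346]
0.05 717 [0.4211 0.1946 0.0601] [0.394  0.1538 0.0501] [0.4476 0.2725 0.0649]
0.08 143 [0.4206 0.2418 0.0939] [0.407  0.2289 0.0815] [0.435  0.2579 0.0979]
sq [0.6146 0.2457 0.0031]
small [0.6253 0.     0.004 ]
round [ 0.6128 -0.2948  0.0036]
long [ 0.4235 -0.1883  0.0049]
ash [ 0.4883 -0.0054  0.008 ]
float [0.6133 0.1287 0.0388]
thing [ 0.6187 -0.1412  0.0207]
side sq [611.  243.3] [78.6 83.9] 11.8 r 658
side small [623.7  -0.5] [56.4 50.7] 59.3 r 624
side round [ 611.5 -294.4] [81.4 80.4] 59.9 r 679
side long [ 423.2 -188.1] [ 84.5 157.5] 1.0 r 463
side ash [487.4   4.1] [67.9 51.9] 59.6 r 487
side float [628.3 152.9] [59.7 31.1] 61.1 r 647
side thing bg
```

The trays agree in both views, so I'm taking a closer look at the pile with the wrist camera.

```bash
cat >> h.py <<'E'
from rig import *
def down(yaw):   # tool y (closing line) at world angle yaw, pointing down
    y=np.array([np.cos(yaw),np.sin(yaw),0]); z=np.array([0,0,-1.]); return np.c_[np.cross(y,z),y,z]
def best(pos,yaw):  # choose the half turn nearest the present joints
    q0=np.array(sense()["joint_pos"]); o=[]
    for k in (0,np.pi):
        q=inverse_kinematics(pos,down(yaw+k))
        if q is not None: o.append((np.abs(np.array(q)-q0).max(),yaw+k))
    return down(min(o)[1])
def wrist(name):
    s=sense(); im,d=camera("wrist"); c=camera_params("wrist"); T=c["tool_from_camera"]
    R=np.array(s["tcp_rot"]); cv2.imwrite(f"pics/{name}.png",im[:,:,::-1])
    np.savez(f"pics/{name}.npz",d=d,R=R@T[:3,:3],t=np.array(s["position"])+R@T[:3,3],K=c["K"])
E
python3 - <<'E'
from h import *
p=[.421,.2125,.27]; R=best(p,0.0); print(R)
movep(p,R); s=sense(); print(s["time_s"],s["position"],s["joint_pos"]); wrist("w1")
for q in ([.612,.2445,.1],[.625,0,.1],[.6125,-.2947,.1],[.424,-.188,.1]):
    print([None if (j:=inverse_kinematics(q,down(k))) is None else np.array(j) for k in (0,np.pi)])
E
```

```text
[[-0.  1.  0.]
 [ 1.  0.  0.]
 [ 0.  0. -1.]]
3.1 [0.4216 0.2118 0.2699] [ 0.4149  0.2979 -1.1427  1.936   0.3046  1.0984 -0.8545]
[array([ 0.1337,  0.7839, -0.8877,  1.6731,  0.6934,  1.029 , -0.9873]), array([ 0.3168,  1.0643, -1.3436,  1.6631,  1.0713,  1.3276,  1.9166])]
[array([ 0.5147,  0.7202, -0.8498,  1.7601,  0.6466,  0.9654, -0.5987]), array([ 0.739 ,  1.049 , -1.372 ,  1.7486,  1.0744,  1.3112,  2.2514])]
[array([ 0.9022,  0.7768, -0.8025,  1.6221,  0.6328,  1.0204, -0.0999]), array([ 0.0355,  0.681 ,  0.5256,  1.6797, -0.4169,  0.8946, -2.4124])]
[array([ 1.1024,  0.5397, -0.9777,  2.128 ,  0.6368,  0.799 , -0.2787]), array([-0.1047,  0.381 ,  0.5282,  2.1918, -0.3186,  0.6413, -2.4915])]
```

View pics/w1.png

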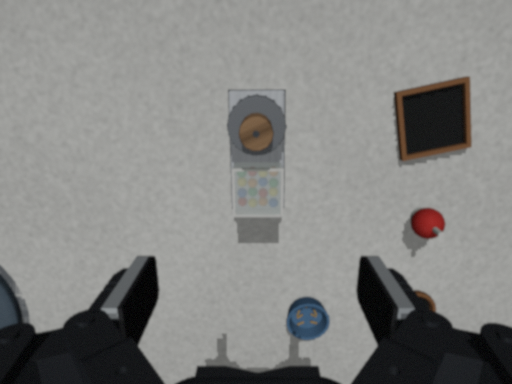

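The wrist view shows the cork at (256,133), the cover around (256,127), the bead box top over x 233–282 and y 168–218, and the tin's far corners at (228,90) and (285,90).

```bash
python3 - <<'E'
from h import *
w=np.load("pics/w1.npz"); im=cv2.imread("pics/w1.png"); hsv=cv2.cvtColor(im,cv2.COLOR_BGR2HSV)
c={"K":w["K"]}
P=cloud(c,w["R"],w["t"],w["d"])
roi=np.zeros(w["d"].shape,bool); roi[80:250,215:300]=1
def rep(n,m,z):
    l=cv2.connectedComponentsWithStats(m.astype(np.uint8)); k=1+np.argmax(l[2][1:,4])
    cn=cv2.findContours((l[1]==k).astype(np.uint8),0,1)[0][0][:,0]
    p=ray(c,w["R"],w["t"],cn,z)[:,:2]*1000; r=cv2.minAreaRect(p.astype(np.float32))
    print(n,np.round(r[0],1),np.round(r[1],1),round(r[2],2),"circ",cv2.minEnclosingCircle(p.astype(np.float32)),"z",np.median(P[...,2][l[1]==k]),"px",st if 0 else l[2][k])
Z=P[...,2]
rep("cork col",roi&(hsv[...,1]>90)&(np.arange(384)[:,None]<160),.094)
rep("cork depth",roi&(Z>.08),.094)
m=roi&(Z>.052)&(Z<.07)
a=m.copy();a[163:]=0; rep("cover",a|(roi&(Z>.08)),.06)
b=m.copy();b[:165]=0; rep("box",b,.06)
rep("tin+cover",roi&(Z>.02)&(np.arange(384)[:,None]<120),.03)
q=P[roi&(Z>.024)&(Z<.036)]; print("tin pts",len(q),q.min(0),q.max(0),np.percentile(q,[2,98],0))
E
```

```text
cork col [420.  248.7] [29.4 26.3] 89.94 circ ((420.0357666015625, 248.54425048828125), 15.06296157836914) z nan px [240 114  32  36 859]
cork depth [420.2 248.3] [29.1 29.6] 7.91 circ ((420.3481750488281, 248.29861450195312), 15.372025489807129) z 0.09357802568203019 px [239 114  35  37 976]
cover [420.6 249.7] [55.4 55.3] 25.44 circ ((420.68548583984375, 249.70413208007812), 28.298904418945312) z 0.060227916638984524 px [ 227   94   60   62 2739]
box [421.6 184.3] [52.4 50.7] 89.96 circ ((421.5536193847656, 183.29306030273438), 35.45492935180664) z 0.059710383793677935 px [ 232  166   52   51 2538]
tin+cover [420.6 266.8] [29.3 58. ] 89.94 circ ((420.6133117675781, 266.11334228515625), 32.163455963134766) z 0.05888392729908393 px [ 228   89   58   31 1764]
tin pts 1420 [0.3917 0.1562 0.0257] [0.4505 0.2805 0.0359] [[0.3926 0.1725 0.0267]
 [0.4497 0.2804 0.0334]]
```

All sizes match. Starting with the cork.

```bash
cat >> h.py <<'E'
def carry(src,zs,dst,open_,width,yaw=0.,yawd=0.,grip=40,h=.033,rel=None,up=.24):
    """src/dst xy of the piece and tray, zs height of underside, width expected across the fingers"""
    R=best([*src,up],yaw); movep([*src,up],R); command_gripper(open_,grip)
    if move_l([*src,zs+h],feed=.12,until_force=12): raise SystemExit("contact on approach %s"%sense())
    command_gripper(max(width-.012,0),grip); s=sense(); print("gap",s["finger_gap"],"f",s["gripper_force"],"t",s["time_s"])
    if abs(s["finger_gap"]-width)>.006: raise SystemExit("bad grasp")
    move_l([*src,up],feed=.12); print("gap lifted",sense()["finger_gap"])
    R=best([*dst,up],yawd); movep([*dst,up],R)
    move_l([*dst,.055],feed=.15)
    hit=move_l([*dst,h+.002],feed=.03,until_force=5); s=sense(); print("hit",hit,s["position"],s["wrist_force"])
    command_gripper(rel or min(width+.02,.085)); move_l([*dst,up],feed=.15); print("t",sense()["time_s"])
E
python3 - <<'E'
from h import *
carry([.420,.2485],.060,[.625,0.],.06,.030)
wrist("w2")
E
```

```text
gap 0.028567506908093853 f 39.460678696632385 t 5.5917
gap lifted 0.02882335637523377
hit True [ 0.6247 -0.0002  0.0367] [-0.6765  0.4673  5.0368]
t 12.0167
```

View pics/w2.png

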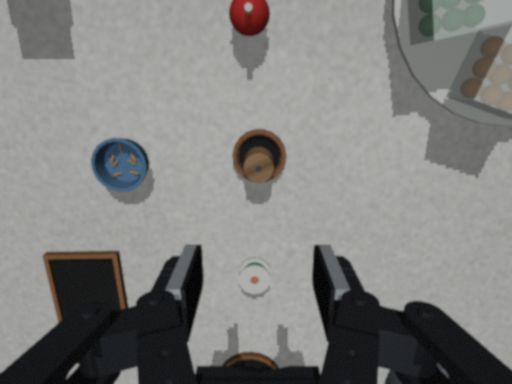

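The cork is standing in the small tray (tray at 259,155, cork top at 258,165); the offset could be perspective, so I'm measuring it.

```bash
python3 - <<'E'
from h import *
w=np.load("pics/w2.npz"); im=cv2.imread("pics/w2.png"); hsv=cv2.cvtColor(im,cv2.COLOR_BGR2HSV); c={"K":w["K"]}
Z=cloud(c,w["R"],w["t"],w["d"])[...,2]
for n,m,z in (("tray",(hsv[...,1]>90)|(hsv[...,2]<60),.009),("cork",Z>.028,.037)):
    k=np.zeros(Z.shape,np.uint8);k[115:200,220:300]=m[115:200,220:300]
    cn=max(cv2.findContours(k,0,1)[0],key=len)[:,0]
    p=ray(c,w["R"],w["t"],cn,z)[:,:2]*1000
    if n=="tray": p=p[cn[:,1]<158]  # far half, clear of the cork
    A=np.c_[2*p,np.ones(len(p))]; s=np.linalg.lstsq(A,(p**2).sum(1),rcond=None)[0]
    print(n,s[:2],"R",np.sqrt(s[2]+s[:2]@s[:2]),"z",np.nanmax(Z[k>0]))
# float and others in this view
E
```

```text
tray [625.1189   4.5299] R 25.53415636490103 z 0.03838041685239413
cork [624.5707   0.0562] R 14.524806291592292 z 0.03838041685239413
```

The cork is flat and within about 5 mm of centre. Next are the cover and then the bead box, whose placing needs the yaw of the square tray (11.8°).

```bash
python3 - <<'E'
from h import *
carry([.4205,.2495],.030,[.6125,-.2945],.085,.056)
wrist("w3")
p=[.421,.2165,.27]; movep(p,best(p,0.)); wrist("w4"); print(sense()["time_s"])
cv2.imwrite("pics/w34.png",np.hstack([cv2.imread("pics/w3.png")[:300,120:400],cv2.imread("pics/w4.png")[:300,:]]))
w=np.load("pics/w4.npz");Z=cloud({"K":w["K"]},w["R"],w["t"],w["d"]);R=Z[60:260,200:320].reshape(-1,3)
for a,b in((.02,.038),(.052,.07)):
    q=R[(R[:,2]>a)&(R[:,2]<b)];r=cv2.minAreaRect((q[:,:2]*1000).astype(np.float32));print(a,len(q),r,np.median(q[:,2]))
E
```

```text
gap 0.054441706692406874 f 41.56662940979004 t 15.75
gap lifted 0.0546066791929622
hit True [ 0.6122 -0.2945  0.0368] [-1.711  -0.3341  4.4057]
t 23.275
25.35
0.02 4220 ((421.0987243652344, 218.14053344726562), (58.30180358886719, 126.49785614013672), 0.14555974304676056) 0.029589125396356386
0.052 2473 ((421.61724853515625, 183.35614013671875), (50.730430603027344, 50.85664367675781), 0.1346254050731659) 0.05975001849224554
```

View pics/w34.png

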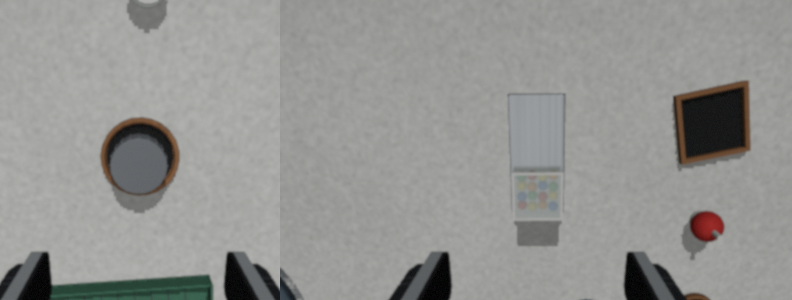

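The cover sits inside the round tray and the tin is unmoved. Next is the bead box, turned +11.8° for its tray.

```bash
python3 - <<'E'
from h import *
carry([.4215,.1837],.030,[.612,.2445],.085,.050,yawd=.206)
wrist("w5")
p=[.421,.2165,.27]; movep(p,best(p,0.)); wrist("w6"); print(sense()["time_s"])
cv2.imwrite("pics/w56.png",np.hstack([cv2.imread("pics/w5.png")[:300,120:400],cv2.imread("pics/w6.png")[:300,:]]))
w=np.load("pics/w6.npz");Z=cloud({"K":w["K"]},w["R"],w["t"],w["d"]);R=Z[60:260,200:320].reshape(-1,3)
q=R[(R[:,2]>.02)];r=cv2.minAreaRect((q[:,:2]*1000).astype(np.float32));print(len(q),r,np.median(q[:,2]))
E
```

```text
gap 0.04929763635623188 f 41.83873236179352 t 27.9583
gap lifted 0.04910090100201783
hit True [0.6118 0.2442 0.0366] [ 0.3817 -0.5193  4.0809]
t 34.225
35.125
6480 ((421.3351745605469, 217.1708984375), (58.47785949707031, 128.49253845214844), 0.4145483374595642) 0.029626042391053625
```

View pics/w56.png

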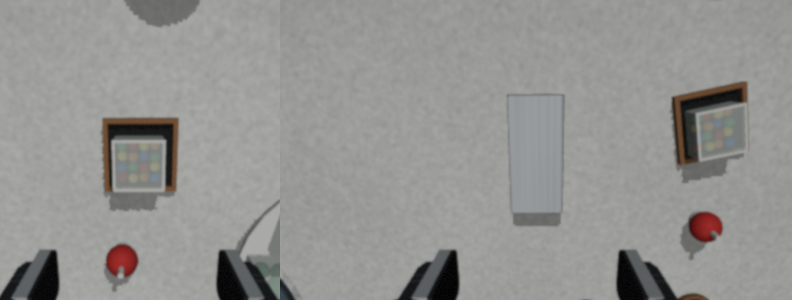

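The bead box is in the square tray. Last is the tin.

```bash
python3 - <<'E'
from h import *
carry([.4213,.2172],.0,[.424,-.188],.085,.058,yaw=.004,yawd=.012,grip=70)
wrist("w7")
p=[.45,-.45,.3]; movep(p,best(p,0.)); print(sense()["time_s"])
for n in("top","side"):
    im,d=camera(n); cv2.imwrite(f"pics/{n}9.png",im[:,:,::-1]);np.save(f"pics/{n}9d.npy",d)
a=cv2.resize(cv2.imread("pics/top9.png")[120:290,130:410],None,fx=1.6,fy=1.6);b=cv2.imread("pics/w7.png")[:272,110:410]
cv2.imwrite("pics/end.png",np.hstack([a,b]))
E
```

```text
gap 0.05668988146860915 f 74.88401412963867 t 37.925
gap lifted 0.056605038811474405
hit True [ 0.4238 -0.1881  0.0368] [-1.3127 -0.2716  5.1713]
t 45.1333
46.2333
```

View pics/end.png

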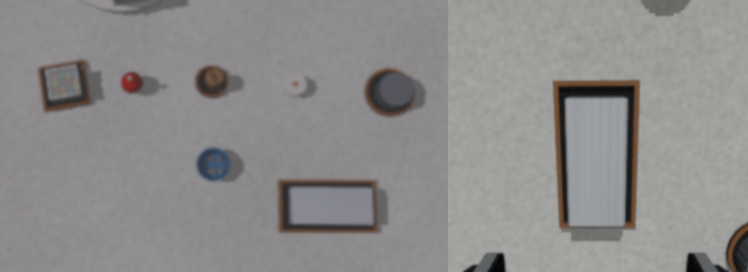

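All four pieces lie in their trays. A quick check of offset, height and level, then I'll hand in.

```bash
python3 - <<'E'
from h import *
c=camera_params("top");P=cloud(c,c["rotation"],c["position"],np.load("pics/top9d.npy")).reshape(-1,3)
for n,xy,r,h in(("cork",(.625,.0),.03,.037),("cover",(.612,-.2945),.042,.033),("box",(.612,.2445),.045,.033),("tin",(.424,-.188),.085,.033)):
    q=P[(np.hypot(*(P[:,:2]-xy).T)<r)&(abs(P[:,2]-h)<.006)]
    a=np.linalg.lstsq(np.c_[q[:,:2]-xy,np.ones(len(q))],q[:,2],rcond=None)[0]
    print(n,len(q),np.array(cv2.minAreaRect((q[:,:2]*1000).astype(np.float32))[0])-np.array(xy)*1000,"top z",np.median(q[:,2]),"slope",a[:2])
# trays again in the wrist view of the long tray
w=np.load("pics/w7.npz");im=cv2.imread("pics/w7.png");hsv=cv2.cvtColor(im,cv2.COLOR_BGR2HSV)
k=np.zeros(im.shape[:2],np.uint8);k[70:240,215:300]+=0;m=((hsv[...,1]>90)|(hsv[...,2]<60));k[70:235,655-448+110-110:300]=m[70:235,207:300]
k[70:235,:]=m[70:235,:]*((np.arange(512)>205)&(np.arange(512)<310))
p=ray({"K":w["K"]},w["R"],w["t"],cv2.findNonZero(k)[:,0],.009)[:,:2]*1000
print("long tray",cv2.minAreaRect(p.astype(np.float32)))
E
```

```text
cork 102 [-0.7932 -4.8465] top z 0.037543196022388425 slope [0.0547 0.0159]
cover 369 [-0.7571 -2.733 ] top z 0.03381078236441737 slope [ 0.0149 -0.015 ]
box 386 [ 0.2557 -4.6304] top z 0.03339982696428295 slope [0.0013 0.0101]
tin 1227 [-0.1397 -3.6493] top z 0.03349592938800228 slope [ 0.0062 -0.0006]
long tray ((423.5244140625, -185.81680297851562), (81.88481140136719, 151.17259216308594), 0.983508825302124)
```

```bash
python3 -c "
from rig import *
print(finish_job(), sense()['time_s'])"
```

```text
the job is handed in; nothing more can be done
the job is handed in; nothing more can be done
```

The cork, cover, bead box and tin each measured flat in their own trays, within about 5 mm of centre; the float and ashtray look unmoved in the pictures (not measured), and I handed the job in at about 46 s without seeing a verdict.

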